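# Load the mandrel into the clamped paper tube

### The arm

A 6-joint arm with a two-finger parallel gripper is mounted at the origin on the work surface. World frame = base frame: x ahead of the robot, y to its left, z up, the work surface at z = 0. Lengths are in m, angles in rad, forces in N, time in s.
With the tool pointing down it reaches from about 0.35 to 0.775 m from the base axis. Payload 5.5 kg.
Tool frame: the origin (TCP) lies at the very end of the fingers, on their centre line; the grasp point (between the pads) lies robot.grip_point_offset behind it (robot.grip_point_offset is the distance from the TCP to the grasp point, in m); z points along the fingers, x is the direction in which the jaws open and shut, and the axes are right-handed (so a half turn about z gives the same grasp; the last joint's range is limited). The gripper opens to 85 mm and grips with 20 to 120 N. Pads are 22 mm wide; open, the fingers measure 114 mm over their backs; the gripper's body (76 mm by 85 mm) begins 54 mm behind the grasp point. The pads swing forward as they close: fully open they stand 13 mm farther back than shut.
Start: joints at [1.029, 0.313, 0.046, 1.304, 0, 1.431], TCP at [0.225, 0.529, 0.231] pointing down, gripper open.
Joint ranges: [-2.76, 2.76], [-0.86, 1.69], [-1.03, 1.26], [-2.2, 2.34], [-1.47, 1.5], [-3.14, 3.14]. Speed limits (rad/s): [2.57, 2.57, 3.14, 3.14, 3.14, 3.14].

### API

Orientations are given as a unit quaternion [x, y, z, w].
In Python, from cell import robot gives the robot as it stands.
- The arm moves only by the tool move_arm, never from a script. Its argument "series" is a list of rows, each an object of numbers: "dx", "dy", "dz": the shift along the tool's x, y, z in m; "ax", "ay", "az": the turn, a rotation vector about the tool's x, y, z in degrees; "gripper": the closure, from 0 (fully open) to 1 (shut). A call has 1 to 5 rows; each row shifts and turns the commanded pose from where the row before left it, along the tool's axes as they then stand; what a row does not reach is not made up. A row lasts 1/8 s, in which the tool goes at most 62.5 mm and 10.7 degrees, less where a joint would pass 70% of its speed; a pose out of reach is approached as far as the arm can. A call is refused whole if a number of a shift passes 0.0625 or a number of a turn 10.7, either way. A call with a gripper value outside its range is refused whole. The fingers move at their own pace and stop on an object; the grip force is fixed at half the most. Time passes only in rows, so rows that do not move let the fingers close. It gives the time, the measured TCP pose, the force and the opening at its end, in the units of the state.
- robot.sense(): the state, without advancing time (a new reading comes with each control period).
- robot.get_image(name): name is "side" or "top" or "wrist"; returns a dict with "pixels" (400x640x3 uint8, red, green, blue), "range_z" (400x640 float32, m along the optical axis (not along the pixel's ray), 0 where there is no reading), "fx", "fy", "cx", "cy" (pixels), "extrinsics" (4x4, takes a point from world to camera coordinates). Camera axes: x right, y down, z forward; pixel columns grow to the right and rows downward; lengths in m; the calibration is good to about 2 mm. The wrist camera is an equidistant fisheye: a pixel r from the principal point sees the ray r / f radians off the axis. A picture is of the moment at which its call begins.
- robot.close_job(): hands the job in, once; it reports no verdict.
The state is a dict: "t": time; "joints": joint angles; "joint_velocities": joint speeds; "effort": joint torques, N m; "ee_pos": TCP position; "tcp_rot": TCP orientation; "contact_force": force on the tool from outside, world axes, zero at the start; "wrist_torque": the same for the moment, N m; "opening": finger opening in m.
Only numpy, scipy, OpenCV 4.12 (cv2) and the standard library are available. Lean on these libraries where they do the work, as an engineer would, in place of code of your own. Each camera call takes 0.05 s, during which the arm holds its last target. There are 200 camera calls.

### The job

Load the steel mandrel rod into the clamped cardboard tube: lift it off its rest, push its tapered nose partway into the tube, let go, take hold again nearer the tail, and push it home until you feel it meet the tight plug inside and the plug give by about 3 mm. Drive the plug no farther, then let go of the rod and leave the other things on the bench alone.

Things in the scene. Friction and masses are not known exactly. Their poses are not given: they have to be found in the camera images.
- rod_center (a point): Centre of the plain steel mandrel rod: 240 mm long, 18 mm diameter, about 0.45 kg (0.36 to 0.54). x axis: along the rod from the flat tail to the tapered nose (the last 16 mm taper to 10 mm diameter). It starts lying level on the wooden rest, its axis 45 mm above the bench, nose roughly towards the tube (+y side).
- rod_nose (a point): Centre of the rod's tapered nose end, 120 mm ahead of its centre; same axes.
- rod_tail (a point): Centre of the rod's flat tail end, 120 mm behind its centre; same axes.
- bore_mouth (a point): Centre of the open mouth of the cardboard tube (outer diameter 30 mm, bore 21 mm, 180 mm long, far end capped), clamped level in the fixed holder; the bore axis is 80 mm above the bench. x axis: into the bore, z up. The tube carries the rod once its nose is 50 mm in; let go there, the tail droops a few mm.
- rod: The same mandrel rod; origin at its centre, x towards the nose.
- rest: Fixed wooden rest under the rod at the start: base 170 x 60 x 10 mm, two saddles 16 mm thick and 50 mm wide at 72 mm either side of its centre along its x axis, cheeks up to 43 mm high 10 mm either side of the rod's axis. Between the saddles the rod is free. Origin: centre of its underside.
- holder: Fixed wooden holder with the tube; origin on the bench under the tube's mouth, x into the bore. Two clamp blocks (30 mm thick, 70 mm wide, tops 23 mm above the bore axis), the first beginning 37 mm behind the mouth; base board 100 mm wide, 12 mm high, beginning 20 mm behind the mouth.
- jar: Bystander: amber glass paste jar, 60 mm diameter, 95 mm high; origin under its centre.
- roll: Bystander: roll of paper labels, 90 mm diameter, 50 mm high; origin under its centre.
- stub: Bystander: upright cardboard tube offcut, 36 mm diameter, 40 mm high; origin under its centre.
- drag_shoe (a point): Where a sprung round shoe hangs into the bore from above, 86 mm behind the mouth (its black knob stands on top of the tube, 43 mm above the bore axis). It presses down on the rod: from about 75 mm depth on, sliding takes 3 to 15 N in all, and the shoe holds the rod where it is left.
- plug (a joint): How far (m) the wooden stop plug inside the tube has been pushed deeper from where it was set: 0 untouched, 0.003 as wanted, over 0.006 spoilt. Out of sight; its face was set 130 to 160 mm behind the mouth, just where is not known. It starts to move at 8 N (above the rod's own drag) and takes 1.5 N more for each mm; it stays where it is pushed.
Mind the look-alikes: they are no part of the job. Of the things that look like the holder, the smaller one is meant.

How it is judged:
By the outcome, as a careful person would: the job done as asked, in the order asked, and still so for the second after the job is handed in, with the robot touching nothing.
It also fails if it takes over 72 s, if anything falls off the work surface, if the arm or the gripper's body presses on something with over 40 N, if the wrist force passes 120 N, or if a joint passes its speed limit or range.

## Working session

There is one attempt and no reset: what is moved stays moved. The work goes in short steps, Python scripts to look and compute and a tool call to move; the robot and the scene stay as the last step left them, time stands still between calls to the robot, and variables do not carry over. Pictures are saved under pics/ and viewed, about 8 in all and at most 12, crops included, and the job is handed in when it is done.

Besides the shell and the picture viewer there is one more tool, called after "Request:" in YAML: its name, and indented under it one key for each argument. move_arm: Moves the arm, as the interface text tells. Its arguments: {"type":"object","properties":{"series":{"type":"array"}},"required":["series"]}

```bash
mkdir -p pics; ls; python3 - <<'E'
from cell import robot
import cv2,numpy as np
print(robot.grip_point_offset); s=robot.sense(); print({k:np.round(v,3) for k,v in s.items()})
for n in("top","side"):
    d=robot.get_image(n); np.savez(f'{n}0.npz',**d); print(n,d['fx'],d['cx'],d['cy'],np.round(d['extrinsics'],3).tolist())
    cv2.imwrite(f'pics/{n}0.png',d['pixels'][:,:,::-1])
E
```

```text
pics
0.0187
{'t': np.float64(0.0), 'joints': array([ 1.029,  0.314,  0.045,  1.304, -0.   ,  1.431]), 'joint_velocities': array([ 0.   ,  0.   , -0.001, -0.001, -0.001,  0.   ]), 'effort': array([-1.0000e-03, -4.8063e+01,  2.9853e+01,  1.9000e-02, -0.0000e+00,
        0.0000e+00]), 'ee_pos': array([0.225, 0.529, 0.23 ]), 'tcp_rot': array([ 0.834,  0.552, -0.001,  0.   ]), 'contact_force': array([ 0.938, -0.031, -0.815]), 'wrist_torque': array([ 0.026, -0.014, -0.001]), 'opening': np.float64(0.086)}
top 382.3899670007989 318.45377609029606 203.31845380950892 [[0.022, -1.0, -0.017, -0.088], [-0.981, -0.018, -0.191, 0.5], [0.191, 0.021, -0.981, 1.156], [0.0, 0.0, 0.0, 1.0]]
side 437.393389499037 319.35529536185044 202.11912906186856 [[0.91, -0.414, -0.019, -0.483], [-0.323, -0.682, -0.656, 0.163], [0.258, 0.603, -0.755, 1.065], [0.0, 0.0, 0.0, 1.0]]
```

View pics/top0.png

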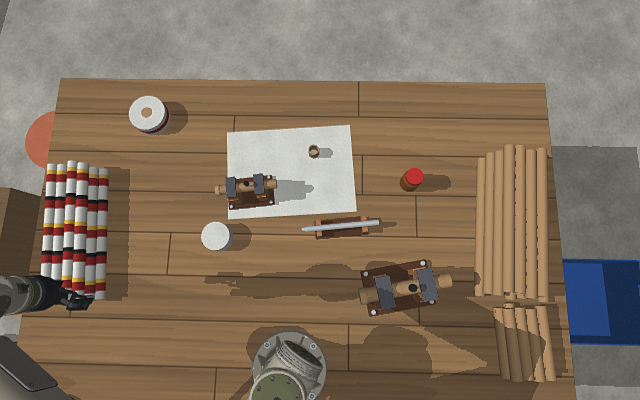

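View pics/side0.png

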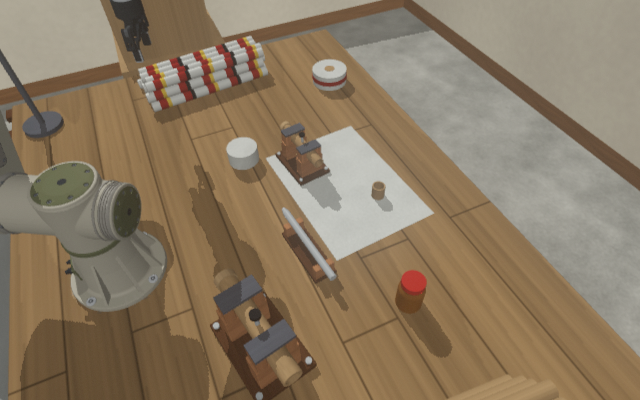

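Top view: two holder look-alikes, a small one at (248,188) on the white sheet and a larger one at (408,288). The rod is on its rest at (341,227), nose at (303,229). The stub is at (314,151), the jar at (413,180). The white rolls are at (148,113) and (216,236). The smaller holder's tube spans about 62 px, which is 180 mm at this range, so it fits. I'll confirm it in a crop and measure.

```bash
cat > h.py <<'E'
import numpy as np,cv2
def ray(d,u,v):
    E=d['extrinsics'];R=E[:3,:3];o=-R.T@E[:3,3]
    r=R.T@np.array([(u-d['cx'])/d['fx'],(v-d['cy'])/d['fy'],1.]);return o,r
def onz(d,u,v,z):
    o,r=ray(d,u,v);return o+r*(z-o[2])/r[2]
def cloud(d):
    v,u=np.mgrid[:400,:640];z=d['range_z'];E=d['extrinsics']
    P=np.stack([(u-d['cx'])/d['fx']*z,(v-d['cy'])/d['fy']*z,z],-1)
    W=(P-E[:3,3])@E[:3,:3];W[z==0]=np.nan;return W
def axis(pts):
    c=np.median(pts,0);x=cv2.fitLine(pts.astype(np.float32),cv2.DIST_HUBER,0,.01,.01).ravel();return x
E
python3 - <<'E'
from h import *
for n,(a,b,c,e) in {'top':(205,165,395,245),'side':(260,110,350,290)}.items():
    d=dict(np.load(n+'0.npz'));im=d['pixels'][:,:,::-1]
    if n=='top': A=cv2.resize(im[b:e,a:c],None,fx=4,fy=4,interpolation=2)
    else: B=cv2.resize(im[115:190,260:345],None,fx=3.3,fy=3.3,interpolation=2)
    W=cloud(d); hsv=cv2.cvtColor(d['pixels'],cv2.COLOR_RGB2HSV)
    # rod: grey, z 0.045..0.062
    y0,y1,x0,x1=(210,245,295,390) if n=='top' else (200,285,275,340)
    s=np.zeros((400,640),bool);s[y0:y1,x0:x1]=1
    m=s&(hsv[...,1]<60)&(W[...,2]>.044)&(W[...,2]<.07)
    p=W[m];l=axis(p);
    if l[1]<0:l[:3]*=-1
    t=(p-l[3:])@l[:3];print(n,'rod',m.sum(),l.round(4),'ends',(l[3:]+l[:3]*t.min()).round(4),(l[3:]+l[:3]*t.max()).round(4),np.ptp(t),p[:,2].max())
    y0,y1,x0,x1=(165,212,208,285) if n=='top' else (115,190,270,335)
    s[:]=0;s[y0:y1,x0:x1]=1
    m=s&(W[...,2]>.086)&(W[...,2]<.098)&(hsv[...,1]>60);p=W[m];l=axis(p);
    if l[1]<0:l[:3]*=-1
    t=(p-l[3:])@l[:3];print(n,'tube',m.sum(),l.round(4),'ends',(l[3:]+l[:3]*t.min()).round(4),(l[3:]+l[:3]*t.max()).round(4),np.ptp(t))
    m=s&(W[...,2]>.11);print('knob',m.sum(),np.nanmedian(W[m],0).round(4),np.nanmax(W[m],0))
    m=s&(W[...,2]>.1)&(W[...,2]<.107);p=W[m];t=(p-l[3:])@l[:3];print('blocks t hist',np.histogram(t,bins=np.arange(-.12,.12,.01)))
B=cv2.resize(B,(int(B.shape[1]),int(B.shape[0])))
H=A.shape[0];C=np.zeros((H+B.shape[0],A.shape[1],3),np.uint8);C[:H]=A;C[H:,:B.shape[1]]=B
cv2.imwrite('pics/crop.png',C);print(C.shape)
E
```

```text
top rod 422 [-0.1137  0.9935 -0.0013  0.4317 -0.1481  0.0512] ends [ 0.4451 -0.2651  0.0514] [ 0.418  -0.0284  0.0511] 0.23821013671597407 0.05820311052575792
top tube 340 [-0.1375  0.9905  0.0026  0.54    0.1466  0.092 ] ends [0.553  0.0533 0.0917] [0.5272 0.239  0.0922] 0.187430308526766
knob 25 [0.5433 0.1382 0.122 ] [0.55090657 0.14470604 0.12716309]
blocks t hist (array([ 0,  0,  0,  0,  0,  0, 39, 57, 57, 14,  0,  0,  0,  0, 10, 53, 55,
       48,  0,  0,  0,  0,  0]), array([-1.20000000e-01, -1.10000000e-01, -1.00000000e-01, -9.00000000e-02,
       -8.00000000e-02, -7.00000000e-02, -6.00000000e-02, -5.00000000e-02,
       -4.00000000e-02, -3.00000000e-02, -2.00000000e-02, -1.00000000e-02,
       -5.55111512e-17,  1.00000000e-02,  2.00000000e-02,  3.00000000e-02,
        4.00000000e-02,  5.00000000e-02,  6.00000000e-02,  7.00000000e-02,
        8.00000000e-02,  9.00000000e-02,  1.00000000e-01,  1.10000000e-01]))
side rod 621 [-1.141e-01  9.935e-01  3.000e-04  4.308e-01 -1.595e-01  5.130e-02] ends [ 0.4431 -0.2659  0.0513] [ 0.4156 -0.0273  0.0514] 0.2402051515957001 0.05763174040684028
side tube 342 [-0.1525  0.9883 -0.0011  0.5397  0.1183  0.0927] ends [0.55   0.0515 0.0928] [0.5208 0.2404 0.0926] 0.1911261987471548
knob 31 [0.5424 0.1361 0.1214] [0.5509029  0.14601432 0.12526357]
blocks t hist (array([ 0,  0,  0,  0,  0,  0,  0,  0,  8, 59, 58, 54,  4,  4,  0,  0,  0,
       29, 48, 52, 29,  0,  0]), array([-1.20000000e-01, -1.10000000e-01, -1.00000000e-01, -9.00000000e-02,
       -8.00000000e-02, -7.00000000e-02, -6.00000000e-02, -5.00000000e-02,
       -4.00000000e-02, -3.00000000e-02, -2.00000000e-02, -1.00000000e-02,
       -5.55111512e-17,  1.00000000e-02,  2.00000000e-02,  3.00000000e-02,
        4.00000000e-02,  5.00000000e-02,  6.00000000e-02,  7.00000000e-02,
        8.00000000e-02,  9.00000000e-02,  1.00000000e-01,  1.10000000e-01]))
(568, 760, 3)
```

View pics/crop.png

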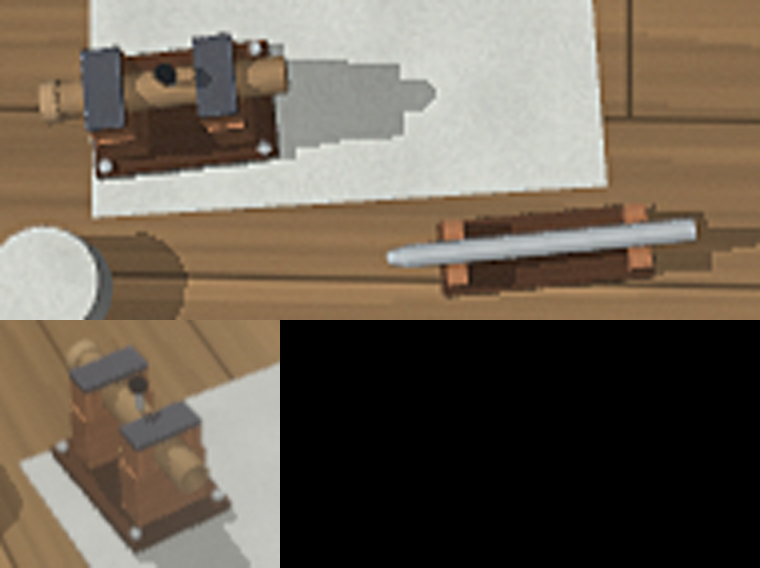

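The crop shows the small holder with its open mouth at the right (−y) end and its knob mid-tube. The measured distances fit: knob about 85 mm behind the mouth, first block about 36 mm. It is the smaller of the two and has the stated 180 mm tube. Next I'll refine the axes with a cylinder fit and work out the moves.

```bash
cat >> h.py <<'E'
from scipy.optimize import least_squares
def cyl(p,r,z0,x0):  # level axis at height z0: x = a+b*(y-yc)
    yc=p[:,1].mean()
    def f(q):
        n=np.hypot(1,q[1]);h=(p[:,0]-q[0]-q[1]*(p[:,1]-yc))/n
        return np.hypot(h,p[:,2]-z0-q[2])-r
    s=least_squares(f,[x0,-.13,0],loss='soft_l1',f_scale=.002);return s.x,yc,np.std(s.fun)
def plan(pos,yaw_deg):
    "total turn about tool z and the shift along the tool axes AFTER that turn"
    from cell import robot
    from scipy.spatial.transform import Rotation as Ro
    s=robot.sense();R=Ro.from_quat(s['tcp_rot']).as_matrix();y=np.deg2rad(yaw_deg)
    T=np.array([[np.cos(y),np.sin(y),0],[np.sin(y),-np.cos(y),0],[0,0,-1]])
    print('now',s['ee_pos'].round(4),'turn(tool rotvec deg)',np.rad2deg(Ro.from_matrix(R.T@T).as_rotvec()).round(2),
      'shift',(T.T@(np.array(pos)-s['ee_pos'])).round(4))
E
python3 - <<'E'
from h import *
for n in('top','side'):
    d=dict(np.load(n+'0.npz'));W=cloud(d);hsv=cv2.cvtColor(d['pixels'],cv2.COLOR_RGB2HSV);s=np.zeros((400,640),bool)
    y0,y1,x0,x1=(210,245,295,390) if n=='top' else (200,285,275,340)
    s[y0:y1,x0:x1]=1
    m=s&(hsv[...,1]<60)&(W[...,2]>.044)&(W[...,2]<.07);m=cv2.erode(m.astype(np.uint8),np.ones((2,2)))>0
    q,yc,e=cyl(W[m],.009,.045,.43);print(n,'rod x at y=-.147:',q[0]+q[1]*(-.147-yc),'yaw',np.degrees(np.arctan(-q[1])),'dz',q[2],e)
    y0,y1,x0,x1=(165,212,208,285) if n=='top' else (115,190,270,335)
    s[:]=0;s[y0:y1,x0:x1]=1
    m=s&(W[...,2]>.078)&(W[...,2]<.098)&(hsv[...,1]>60);m=cv2.erode(m.astype(np.uint8),np.ones((2,2)))>0
    p=W[m];q,yc,e=cyl(p,.015,.08,.54);print(n,'tube x at y=.053:',q[0]+q[1]*(.053-yc),'yaw',np.degrees(np.arctan(-q[1])),'dz',q[2],e,p[:,1].min())
    if n=='top':
        for nm,u,v,z in(('jar',413,176,.095),('stub',314,151,.04),('roll',216,232,.05),('lbl',148,113,.05)): print(nm,onz(d,u,v,z).round(3))
plan([.431,-.147,.2],6.5)
plan([.5,.2,.25],6.5)
E
```

```text
top rod x at y=-.147: 0.4321205168978402 yaw 6.461910852741053 dz -0.0007359429702238512 0.002014757960490304
top tube x at y=.053: 0.5568623807827924 yaw 8.024873218975584 dz -0.0006913861449546931 0.0033873056675659203 0.05211400734674241
jar [ 0.582 -0.365  0.095]
stub [ 0.676 -0.06   0.04 ]
roll [0.404 0.238 0.05 ]
lbl [0.796 0.494 0.05 ]
side rod x at y=-.147: 0.43114209976185397 yaw 6.647341669183349 dz -0.0005351083600077514 0.0016463791947139246
side tube x at y=.053: 0.5547815338268995 yaw 9.287591577314034 dz -0.0007805050827342187 0.005587605456540081 0.050904261471932895
now [0.2246 0.5288 0.2305] turn(tool rotvec deg) [4.000e-02 9.000e-02 6.048e+01] shift [0.1285 0.6948 0.0305]
now [0.2246 0.5288 0.2305] turn(tool rotvec deg) [4.000e-02 9.000e-02 6.048e+01] shift [ 0.2364  0.3579 -0.0195]
```

Request:
move_arm:
  series:
    - {"az": 10.1, "dz": -0.02}
    - {"az": 10.1}
    - {"az": 10.1}
    - {"az": 10.1}
    - {"az": 10.1}

```text
invalid input at $.series[0]: expected keys dx, dy, dz, ax, ay, az, gripper
```

Request:
move_arm:
  series:
    - {"az": 10.0}
    - {"dx": 0.045, "dy": 0.06}
    - {"dx": 0.045, "dy": 0.06}
    - {"dx": 0.045, "dy": 0.06}
    - {"dx": 0.045, "dy": 0.06}

```text
invalid input at $.series[0]: expected keys dx, dy, dz, ax, ay, az, gripper
```

Request:
move_arm:
  series:
    - {"dx": 0.03, "dy": 0.06}
    - {"dx": 0.0, "dy": 0.06}
    - {"dx": -0.02, "dy": 0.06}
    - {"dx": -0.02, "dy": 0.06}
    - {"dx": -0.02, "dy": 0.06}

```text
invalid input at $.series[0]: expected keys dx, dy, dz, ax, ay, az, gripper
```

```bash
python3 - <<'E'
from h import *
plan([.4315,-.147,.13],6.5)
from cell import robot
print(robot.sense()['joints'].round(3),robot.sense()['contact_force'])
E
```

```text
now [0.2246 0.5288 0.2305] turn(tool rotvec deg) [4.000e-02 9.000e-02 6.048e+01] shift [0.129  0.6949 0.1005]
[1.029 0.314 0.045 1.304 0.    1.431] [-0.35179684  0.22705714  0.29789084]
```

Every row needs all seven keys.

Request:
move_arm:
  series:
    - {"dx": 0, "dy": 0, "dz": -0.02, "ax": 0, "ay": 0, "az": 10.1, "gripper": 0}
    - {"dx": 0, "dy": 0, "dz": 0, "ax": 0, "ay": 0, "az": 10.1, "gripper": 0}
    - {"dx": 0, "dy": 0, "dz": 0, "ax": 0, "ay": 0, "az": 10.1, "gripper": 0}
    - {"dx": 0, "dy": 0, "dz": 0, "ax": 0, "ay": 0, "az": 10.1, "gripper": 0}
    - {"dx": 0, "dy": 0, "dz": 0, "ax": 0, "ay": 0, "az": 10.1, "gripper": 0}

```text
t: 0.72
ee_pos: [0.2247, 0.529, 0.2508]
tcp_rot: [0.99, 0.14, -0.0, 0.0]
contact_force: [-0.3, -0.0, 0.1]
opening: 0.0854
```

Request:
move_arm:
  series:
    - {"dx": 0, "dy": 0, "dz": 0, "ax": 0, "ay": 0, "az": 10, "gripper": 0}
    - {"dx": 0.04, "dy": 0.045, "dz": 0, "ax": 0, "ay": 0, "az": 0, "gripper": 0}
    - {"dx": 0.04, "dy": 0.045, "dz": 0, "ax": 0, "ay": 0, "az": 0, "gripper": 0}
    - {"dx": 0.04, "dy": 0.045, "dz": 0, "ax": 0, "ay": 0, "az": 0, "gripper": 0}
    - {"dx": 0.04, "dy": 0.045, "dz": 0, "ax": 0, "ay": 0, "az": 0, "gripper": 0}

```text
t: 1.35
ee_pos: [0.4052, 0.367, 0.251]
tcp_rot: [0.998, 0.057, -0.0, 0.0]
contact_force: [1.2, 0.9, -0.2]
opening: 0.0855
```

Request:
move_arm:
  series:
    - {"dx": 0.03, "dy": 0.05, "dz": 0, "ax": 0, "ay": 0, "az": 0, "gripper": 0}
    - {"dx": 0, "dy": 0.055, "dz": 0, "ax": 0, "ay": 0, "az": 0, "gripper": 0}
    - {"dx": 0, "dy": 0.055, "dz": 0, "ax": 0, "ay": 0, "az": 0, "gripper": 0}
    - {"dx": -0.02, "dy": 0.055, "dz": 0, "ax": 0, "ay": 0, "az": 0, "gripper": 0}
    - {"dx": -0.02, "dy": 0.055, "dz": 0, "ax": 0, "ay": 0, "az": 0, "gripper": 0}

```text
t: 1.98
ee_pos: [0.4241, 0.0973, 0.2508]
tcp_rot: [0.998, 0.057, -0.0, 0.0]
contact_force: [0.5, -1.7, 0.7]
opening: 0.0853
```

```bash
python3 - <<'E'
from h import *
plan([.4315,-.147,.13],6.5)
from cell import robot
print(robot.sense()['joints'].round(3),robot.sense()['contact_force'])
E
```

```text
now [0.4241 0.0973 0.2508] turn(tool rotvec deg) [ 0.01  0.03 -0.01] shift [-0.0203  0.2435  0.1208]
[ 0.041  0.037 -0.244  1.291 -0.     1.498] [ 0.52280811 -1.65538889  0.69951682]
```

Request:
move_arm:
  series:
    - {"dx": -0.004, "dy": 0.0487, "dz": 0.0, "ax": 0, "ay": 0, "az": 0, "gripper": 0}
    - {"dx": -0.004, "dy": 0.0487, "dz": 0.03, "ax": 0, "ay": 0, "az": 0, "gripper": 0}
    - {"dx": -0.004, "dy": 0.0487, "dz": 0.03, "ax": 0, "ay": 0, "az": 0, "gripper": 0}
    - {"dx": -0.004, "dy": 0.0487, "dz": 0.03, "ax": 0, "ay": 0, "az": 0, "gripper": 0}
    - {"dx": -0.004, "dy": 0.0487, "dz": 0.03, "ax": 0, "ay": 0, "az": 0, "gripper": 0}

```text
t: 2.6
ee_pos: [0.432, -0.1467, 0.1303]
tcp_rot: [0.998, 0.056, 0.0, -0.0]
contact_force: [1.7, 0.3, 0.6]
opening: 0.0856
```

```bash
python3 - <<'E'
from h import *
plan([.4315,-.147,.028],6.5)
from cell import robot
d=robot.get_image('wrist');np.savez('wrist0.npz',**d);print(d['fx'],d['cx'],d['cy'],d['extrinsics'].round(3).tolist())
cv2.imwrite('pics/w0.png',d['pixels'][:,:,::-1])
E
```

```text
now [ 0.432  -0.1467  0.1303] turn(tool rotvec deg) [-0.01 -0.02 -0.03] shift [-0.0005  0.0003  0.1023]
309.70691628693146 318.4095566719071 204.25560992203094 [[0.994, 0.113, 0.0, -0.412], [0.109, -0.953, 0.283, -0.196], [0.032, -0.281, -0.959, 0.226], [0.0, 0.0, 0.0, 1.0]]
```

View pics/w0.png

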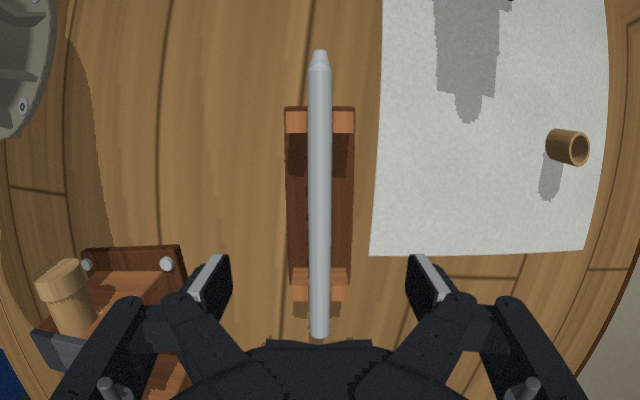

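The wrist view shows the rod centred between the open fingers (rod at column 320, pads about 230 and 410), with the nose at (320,52) and the pads between the saddles. The look-alike holder is at the left, so I'll check the clearance there.

```bash
python3 - <<'E'
from h import *
W=np.concatenate([cloud(dict(np.load(n+'0.npz'))).reshape(-1,3) for n in('top','side')])
y=np.radians(6.5);c=np.array([.432,-.1467]);a=np.array([np.cos(y),np.sin(y)]);b=np.array([a[1],-a[0]])
X=(W[:,:2]-c)@a;Y=(W[:,:2]-c)@b
for zl in(.02,.06):
    m=(abs(Y)<.06)&(W[:,2]>zl)&(W[:,2]<.25);print(zl,np.histogram(X[m],np.arange(-.15,.11,.01)))
E
```

```text
0.02 (array([  1,   0,   0,   0,   0,   0,   0,   0,   0,   0,   0,   0,   6,
        15, 343, 198,   7,   3,   0,   0,   0,   0,   0,   0,   0]), array([-1.50000000e-01, -1.40000000e-01, -1.30000000e-01, -1.20000000e-01,
       -1.10000000e-01, -1.00000000e-01, -9.00000000e-02, -8.00000000e-02,
       -7.00000000e-02, -6.00000000e-02, -5.00000000e-02, -4.00000000e-02,
       -3.00000000e-02, -2.00000000e-02, -1.00000000e-02,  1.38777878e-16,
        1.00000000e-02,  2.00000000e-02,  3.00000000e-02,  4.00000000e-02,
        5.00000000e-02,  6.00000000e-02,  7.00000000e-02,  8.00000000e-02,
        9.00000000e-02,  1.00000000e-01]))
0.06 (array([0, 0, 0, 0, 0, 0, 0, 0, 0, 0, 0, 0, 0, 0, 0, 0, 0, 0, 0, 0, 0, 0,
       0, 0, 0]), array([-1.50000000e-01, -1.40000000e-01, -1.30000000e-01, -1.20000000e-01,
       -1.10000000e-01, -1.00000000e-01, -9.00000000e-02, -8.00000000e-02,
       -7.00000000e-02, -6.00000000e-02, -5.00000000e-02, -4.00000000e-02,
       -3.00000000e-02, -2.00000000e-02, -1.00000000e-02,  1.38777878e-16,
        1.00000000e-02,  2.00000000e-02,  3.00000000e-02,  4.00000000e-02,
        5.00000000e-02,  6.00000000e-02,  7.00000000e-02,  8.00000000e-02,
        9.00000000e-02,  1.00000000e-01]))
```

Request:
move_arm:
  series:
    - {"dx": -0.0005, "dy": 0, "dz": 0.05, "ax": 0, "ay": 0, "az": 0, "gripper": 0}
    - {"dx": 0, "dy": 0, "dz": 0.04, "ax": 0, "ay": 0, "az": 0, "gripper": 0}
    - {"dx": 0, "dy": 0, "dz": 0.0125, "ax": 0, "ay": 0, "az": 0, "gripper": 0}
    - {"dx": 0, "dy": 0, "dz": 0, "ax": 0, "ay": 0, "az": 0, "gripper": 1}
    - {"dx": 0, "dy": 0, "dz": 0, "ax": 0, "ay": 0, "az": 0, "gripper": 1}

```text
t: 3.28
ee_pos: [0.4331, -0.1457, 0.0302]
tcp_rot: [0.998, 0.057, 0.001, 0.001]
contact_force: [-0.5, 0.2, 0.4]
opening: 0.0518
```

Request:
move_arm:
  series:
    - {"dx": 0, "dy": 0, "dz": 0, "ax": 0, "ay": 0, "az": 0, "gripper": 1}
    - {"dx": 0, "dy": 0, "dz": 0, "ax": 0, "ay": 0, "az": 0, "gripper": 1}
    - {"dx": 0, "dy": 0, "dz": 0, "ax": 0, "ay": 0, "az": 0, "gripper": 1}
    - {"dx": 0, "dy": 0, "dz": 0, "ax": 0, "ay": 0, "az": 0, "gripper": 1}
    - {"dx": 0, "dy": 0, "dz": 0, "ax": 0, "ay": 0, "az": 0, "gripper": 1}

```text
t: 3.9
ee_pos: [0.4327, -0.1456, 0.03]
tcp_rot: [0.998, 0.057, 0.001, 0.001]
contact_force: [-0.5, 0.2, 6.9]
opening: 0.0163
```

Request:
move_arm:
  series:
    - {"dx": 0, "dy": 0, "dz": -0.01, "ax": 0, "ay": 0, "az": 0, "gripper": 1}
    - {"dx": 0, "dy": 0, "dz": -0.02, "ax": 0, "ay": 0, "az": 0, "gripper": 1}
    - {"dx": 0, "dy": 0, "dz": -0.025, "ax": 0, "ay": 0, "az": 0, "gripper": 1}
    - {"dx": 0, "dy": 0, "dz": 0, "ax": 0, "ay": 0, "az": 0, "gripper": 1}
    - {"dx": 0, "dy": 0, "dz": 0, "ax": 0, "ay": 0, "az": 0, "gripper": 1}

```text
t: 4.53
ee_pos: [0.4313, -0.1449, 0.0832]
tcp_rot: [0.998, 0.056, -0.0, -0.0]
contact_force: [-0.3, 1.0, -3.8]
opening: 0.016
```

```bash
python3 - <<'E'
from h import *
from cell import robot
s=robot.sense();print(s['contact_force'].round(2),s['wrist_torque'].round(3),s['opening'])
# rod in hand: cylinder-like line from both views
for n in('top','side'):
    d=robot.get_image(n);np.savez(n+'1.npz',**d)
    W=cloud(d);hsv=cv2.cvtColor(d['pixels'],cv2.COLOR_RGB2HSV)
    m=(abs(W[...,0]-.432)<.07)&(W[...,1]>-.3)&(W[...,1]<.02)&(hsv[...,1]<60)&(hsv[...,2]>90)&(W[...,2]>.08)&(W[...,2]<.13)
    p=W[m];print(n,m.sum(),p.min(0).round(3),p.max(0).round(3),np.polyfit(p[:,1],p[:,2],1),np.polyfit(p[:,1],p[:,0],1))
plan([.5555+.12*.1478,.0525-.12*.989,.085],8.5)
d=robot.get_image('side');cv2.imwrite('pics/side1.png',cv2.resize(d['pixels'][100:300,230:450,::-1],None,fx=3,fy=3))
E
```

```text
[-0.33  1.04 -3.85] [-0.032 -0.008 -0.001] 0.01595289566423743
top 112 [ 0.43  -0.263  0.098] [ 0.453 -0.201  0.11 ] [-0.01640988  0.10034237] [-0.1565206   0.40314912]
side 517 [ 0.409 -0.266  0.087] [ 0.47  -0.027  0.129] [0.01141791 0.1063787 ] [-0.11485689  0.41159742]
now [ 0.4309 -0.1447  0.0827] turn(tool rotvec deg) [-0.08  0.1  -2.02] shift [ 0.1524 -0.0566 -0.0023]
```

View pics/side1.png

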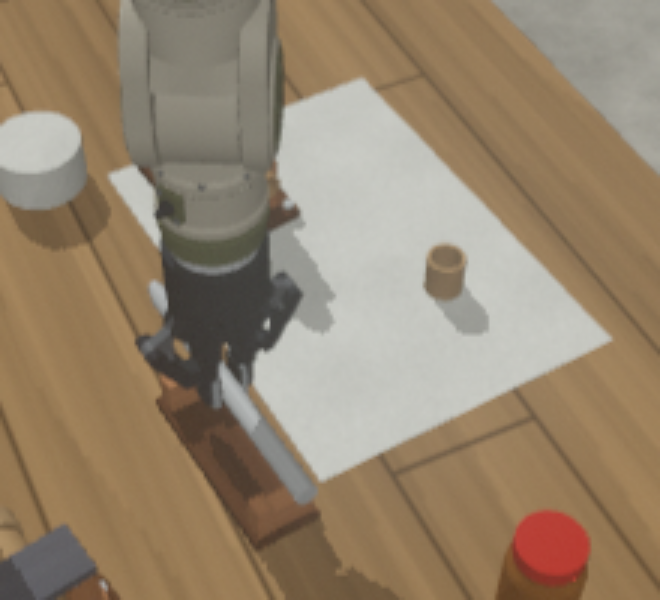

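Side view: the rod is held level above the rest, tail at about (300,490) and nose at (158,295) in the crop. Next I'll bring it in line with the tube, about 40 mm short of the mouth, and check with the wrist camera.

```bash
python3 -c "
from h import *
plan([.579,-.105,.065],8.5)"
```

```text
now [ 0.4309 -0.1447  0.0827] turn(tool rotvec deg) [-0.08  0.1  -2.02] shift [ 0.1523 -0.0174  0.0177]
```

Request:
move_arm:
  series:
    - {"dx": 0, "dy": 0, "dz": 0, "ax": 0, "ay": 0, "az": -2, "gripper": 1}
    - {"dx": 0.04, "dy": -0.004, "dz": 0, "ax": 0, "ay": 0, "az": 0, "gripper": 1}
    - {"dx": 0.04, "dy": -0.004, "dz": 0, "ax": 0, "ay": 0, "az": 0, "gripper": 1}
    - {"dx": 0.04, "dy": -0.004, "dz": 0, "ax": 0, "ay": 0, "az": 0, "gripper": 1}
    - {"dx": 0.032, "dy": -0.005, "dz": 0.0, "ax": 0, "ay": 0, "az": 0, "gripper": 1}

```text
t: 5.3
ee_pos: [0.581, -0.1056, 0.0831]
tcp_rot: [0.997, 0.075, -0.0, -0.0]
contact_force: [-0.1, -0.8, -4.0]
opening: 0.0157
```

Request:
move_arm:
  series:
    - {"dx": 0, "dy": 0, "dz": 0.018, "ax": 0, "ay": 0, "az": 0, "gripper": 1}
    - {"dx": 0, "dy": 0, "dz": 0, "ax": 0, "ay": 0, "az": 0, "gripper": 1}
    - {"dx": 0, "dy": 0, "dz": 0, "ax": 0, "ay": 0, "az": 0, "gripper": 1}

```text
t: 5.68
ee_pos: [0.5791, -0.106, 0.0656]
tcp_rot: [0.997, 0.074, -0.001, -0.0]
contact_force: [0.4, -0.1, -3.7]
opening: 0.016
```

```bash
python3 - <<'E'
from h import *
from cell import robot
plan([.579,-.105,.065],8.5)
for n in ('wrist','side','top'):
    d=robot.get_image(n);np.savez(n+'2.npz',**d)
    if n=='wrist': w=d['pixels'][:260,150:470]
    if n=='side': s=cv2.resize(d['pixels'][110:260,260:410],None,fx=3,fy=3)
    print(n,d['extrinsics'].round(3).tolist()) if n=='wrist' else 0
C=np.zeros((520+0,800,3),np.uint8);C[:390,:480]=cv2.resize(w,(480,390));C[:450,480:800]=s[:450,:320]
cv2.imwrite('pics/c2.png',C[:,:,::-1])
E
```

```text
now [ 0.5791 -0.106   0.0656] turn(tool rotvec deg) [-0.03  0.06 -0.01] shift [ 0.0001 -0.001   0.0006]
wrist [[0.989, 0.148, -0.001, -0.557], [0.143, -0.949, 0.283, -0.174], [0.041, -0.28, -0.959, 0.166], [0.0, 0.0, 0.0, 1.0]]
```

View pics/c2.png

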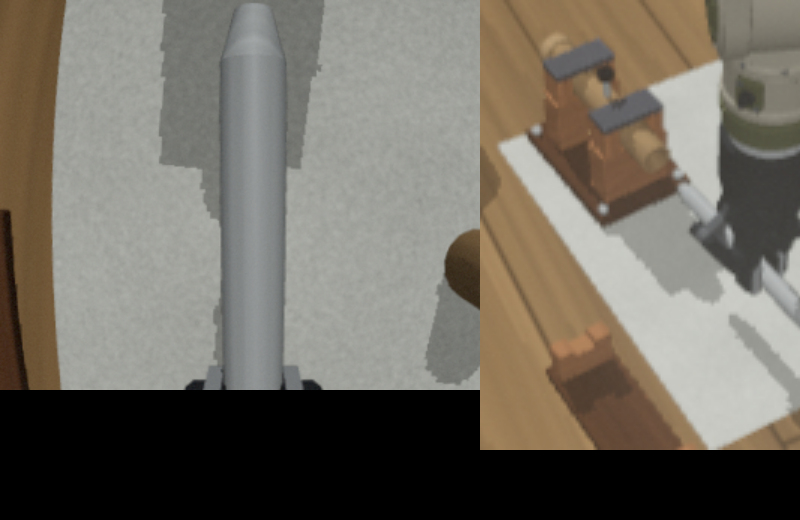

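Wrist crop: rod straight in the grip, nose at (252,5), with the mouth out of frame. Side crop: nose at (682,188), just short of the mouth at (655,155). I'll measure the rod and tube axes in the same images so calibration errors cancel.

```bash
cat > fit.py <<'E'
from h import *
def fit(d,n):
    W=cloud(d);hsv=cv2.cvtColor(d['pixels'],cv2.COLOR_RGB2HSV)
    m0=np.array([.5555,.0525]);a=np.array([-.148,.989]);b=np.array([.989,.148])
    t=(W[...,:2]-m0)@a;h=(W[...,:2]-m0)@b;out={}
    for nm,r,m in(('tube',.015,(t>-.005)&(t<.19)&(abs(h)<.02)&(W[...,2]>.075)&(W[...,2]<.099)&(hsv[...,1]>70)&((t<.034)|(abs(t-.122)<.003)|(t>.16)&(t<.175))),
                  ('rod',.009,(t>-.3)&(t<-.02-.016)&(abs(h)<.02)&(W[...,2]>.07)&(W[...,2]<.1)&(hsv[...,1]<60)&(hsv[...,2]>100))):
        p=np.stack([t[m],h[m],W[...,2][m]],1)
        f=lambda q:np.hypot((p[:,1]-q[0]-q[1]*p[:,0]),p[:,2]-.08-q[2]-(q[3]*p[:,0] if nm=='rod' else 0))-r
        s=least_squares(f,[0,0,0,0],loss='soft_l1',f_scale=.0015)
        print(n,nm,len(p),'t',p[:,0].min().round(4),p[:,0].max().round(4),'h0 %.4f slope %.3fdeg dz %.4f pitch %.3f'%(s.x[0],np.degrees(s.x[1]),s.x[2],np.degrees(s.x[3])),'rms',np.std(s.fun).round(4))
if __name__=='__main__':
    for n in('side2','top2','side0','top0'): fit(dict(np.load(n+'.npz')),n)
E
python3 fit.py
```

```text
side2 tube 161 t -0.0012 0.1744 h0 -0.0008 slope 0.540deg dz -0.0007 pitch 0.000 rms 0.0026
side2 rod 485 t -0.2817 -0.0389 h0 -0.0018 slope -0.154deg dz 0.0011 pitch 0.098 rms 0.0029
top2 tube 74 t 0.1191 0.175 h0 0.0016 slope 0.273deg dz -0.0007 pitch 0.000 rms 0.0026
top2 rod 165 t -0.2794 -0.1814 h0 -0.0001 slope -0.034deg dz 0.0026 pitch 0.619 rms 0.0018
side0 tube 164 t -0.0016 0.1749 h0 -0.0008 slope 0.292deg dz -0.0006 pitch 0.000 rms 0.0025Traceback (most recent call last):
  File "fit.py", line 13, in <module>
    for n in('side2','top2','side0','top0'): fit(dict(np.load(n+'.npz')),n)
                                             ~~~^^^^^^^^^^^^^^^^^^^^^^^^^^^
  File "fit.py", line 11, in fit
    print(n,nm,len(p),'t',p[:,0].min().round(4),p[:,0].max().round(4),'h0 %.4f slope %.3fdeg dz %.4f pitch %.3f'%(s.x[0],np.degrees(s.x[1]),s.x[2],np.degrees(s.x[3])),'rms',np.std(s.fun).round(4))
                          ~~~~~~~~~~^^
    return umr_minimum(a, axis, None, out, keepdims, initial, where)
ValueError: zero-size array to reduction operation minimum which has no identity
```

Rod relative to tube at the mouth: about 1.3 mm to −x, 1.5 mm high, and yaw about 0.5° off. All within the nose taper's allowance; I'll correct it and enter.

Request:
move_arm:
  series:
    - {"dx": 0, "dy": 0, "dz": 0.0015, "ax": 0, "ay": 0, "az": 0.5, "gripper": 1}
    - {"dx": 0, "dy": -0.015, "dz": 0, "ax": 0, "ay": 0, "az": 0, "gripper": 1}
    - {"dx": 0, "dy": -0.015, "dz": 0, "ax": 0, "ay": 0, "az": 0, "gripper": 1}
    - {"dx": 0, "dy": -0.012, "dz": 0, "ax": 0, "ay": 0, "az": 0, "gripper": 1}
    - {"dx": 0, "dy": -0.006, "dz": 0, "ax": 0, "ay": 0, "az": 0, "gripper": 1}

```text
t: 6.45
ee_pos: [0.5727, -0.057, 0.0643]
tcp_rot: [0.998, 0.07, -0.0, -0.0]
contact_force: [0.7, 0.1, -4.0]
opening: 0.0161
```

Request:
move_arm:
  series:
    - {"dx": 0, "dy": -0.004, "dz": 0, "ax": 0, "ay": 0, "az": 0, "gripper": 1}
    - {"dx": 0, "dy": -0.004, "dz": 0, "ax": 0, "ay": 0, "az": 0, "gripper": 1}
    - {"dx": 0, "dy": 0, "dz": 0, "ax": 0, "ay": 0, "az": 0, "gripper": 1}

```text
t: 6.82
ee_pos: [0.5719, -0.0505, 0.0643]
tcp_rot: [0.998, 0.07, 0.0, -0.0]
contact_force: [0.2, -0.4, -3.9]
opening: 0.0158
```

```bash
python3 - <<'E'
from fit import *
from cell import robot
s=robot.sense();print(s['ee_pos'].round(4),s['contact_force'].round(2),s['wrist_torque'].round(3))
d=robot.get_image('side');np.savez('side3.npz',**d);fit(d,'side3')
cv2.imwrite('pics/side3.png',cv2.resize(d['pixels'][120:250,270:420,::-1],None,fx=4,fy=4,interpolation=2))
E
```

```text
[ 0.5719 -0.0505  0.0643] [ 0.19 -0.41 -3.88] [-0.005 -0.028  0.01 ]
side3 tube 154 t 0.0011 0.175 h0 0.0000 slope 0.099deg dz -0.0002 pitch 0.000 rms 0.0019
side3 rod 367 t -0.2252 -0.0476 h0 -0.0001 slope 0.349deg dz -0.0005 pitch 0.265 rms 0.0029
```

View pics/side3.png

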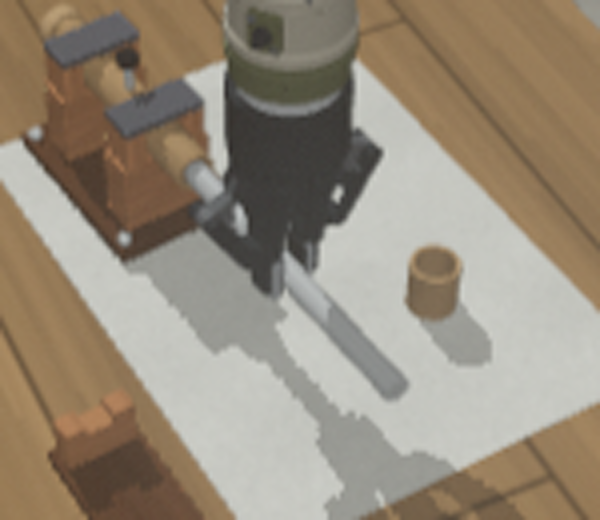

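Side crop: the nose is inside the mouth at (190,165), in line with the tube, and there is no contact force. Pushing on.

Request:
move_arm:
  series:
    - {"dx": 0, "dy": -0.006, "dz": 0, "ax": 0, "ay": 0, "az": 0, "gripper": 1}
    - {"dx": 0, "dy": -0.006, "dz": 0, "ax": 0, "ay": 0, "az": 0, "gripper": 1}
    - {"dx": 0, "dy": -0.006, "dz": 0, "ax": 0, "ay": 0, "az": 0, "gripper": 1}
    - {"dx": 0, "dy": -0.004, "dz": 0, "ax": 0, "ay": 0, "az": 0, "gripper": 1}
    - {"dx": 0, "dy": 0, "dz": 0, "ax": 0, "ay": 0, "az": 0, "gripper": 1}

```text
t: 7.5
ee_pos: [0.5687, -0.0283, 0.0643]
tcp_rot: [0.998, 0.07, -0.0, -0.0]
contact_force: [0.2, 0.4, -3.2]
opening: 0.0161
```

```bash
python3 -c "
from cell import robot
s=robot.sense();print(s['contact_force'].round(2),s['wrist_torque'].round(3))"
```

```text
[ 0.25  0.44 -3.23] [-0.017 -0.    -0.012]
```

Request:
move_arm:
  series:
    - {"dx": 0, "dy": -0.006, "dz": 0, "ax": 0, "ay": 0, "az": 0, "gripper": 1}
    - {"dx": 0, "dy": -0.006, "dz": 0, "ax": 0, "ay": 0, "az": 0, "gripper": 1}
    - {"dx": 0, "dy": -0.006, "dz": 0, "ax": 0, "ay": 0, "az": 0, "gripper": 1}
    - {"dx": 0, "dy": -0.006, "dz": 0, "ax": 0, "ay": 0, "az": 0, "gripper": 1}
    - {"dx": 0, "dy": -0.004, "dz": 0, "ax": 0, "ay": 0, "az": 0, "gripper": 1}

```text
t: 8.12
ee_pos: [0.5649, -0.0005, 0.0643]
tcp_rot: [0.998, 0.07, 0.0, -0.0]
contact_force: [0.4, -0.0, -3.7]
opening: 0.0156
```

```bash
python3 -c "
from cell import robot
s=robot.sense();print(s['ee_pos'].round(4),s['contact_force'].round(2),s['wrist_torque'].round(3))"
```

```text
[ 5.649e-01 -5.000e-04  6.430e-02] [ 0.41 -0.03 -3.74] [ 0.026  0.034 -0.007]
```

The nose is about 65 mm deep with no force. Now I let go and slide the open jaws back along the rod towards the tail.

Request:
move_arm:
  series:
    - {"dx": 0, "dy": 0, "dz": 0, "ax": 0, "ay": 0, "az": 0, "gripper": 0.4}
    - {"dx": 0, "dy": 0, "dz": 0, "ax": 0, "ay": 0, "az": 0, "gripper": 0.4}
    - {"dx": 0, "dy": 0, "dz": 0, "ax": 0, "ay": 0, "az": 0, "gripper": 0.4}
    - {"dx": 0, "dy": 0, "dz": 0, "ax": 0, "ay": 0, "az": 0, "gripper": 0.4}
    - {"dx": 0, "dy": 0, "dz": 0, "ax": 0, "ay": 0, "az": 0, "gripper": 0.4}

```text
t: 8.75
ee_pos: [0.565, -0.0011, 0.0643]
tcp_rot: [0.998, 0.069, 0.0, -0.0]
contact_force: [1.0, -0.7, 0.9]
opening: 0.0509
```

```bash
python3 - <<'E'
from fit import *
from cell import robot
s=robot.sense();print(s['ee_pos'].round(4),s['contact_force'].round(2),s['wrist_torque'].round(3))
for n in('side','top'):
  d=robot.get_image(n)
  try: fit(d,n)
  except Exception as e: print(e)
E
```

```text
[ 0.565  -0.0011  0.0643] [ 0.96 -0.73  0.86] [-0.009  0.03   0.007]
side tube 54 t 0.0265 0.1749 h0 -0.0019 slope 0.667deg dz 0.0003 pitch 0.000 rms 0.0034
side rod 283 t -0.1752 -0.0361 h0 -0.0001 slope 0.979deg dz -0.0025 pitch 4.426 rms 0.0015
zero-size array to reduction operation minimum which has no identity
```

Request:
move_arm:
  series:
    - {"dx": 0, "dy": 0.03, "dz": 0.004, "ax": 0, "ay": 0, "az": 0, "gripper": 0.4}
    - {"dx": -0.001, "dy": 0.03, "dz": 0.004, "ax": 0, "ay": 0, "az": 0, "gripper": 0.4}
    - {"dx": 0, "dy": 0.02, "dz": 0.003, "ax": 0, "ay": 0, "az": 0, "gripper": 0.4}
    - {"dx": 0, "dy": 0, "dz": 0, "ax": 4, "ay": 0, "az": 0, "gripper": 0.4}
    - {"dx": 0, "dy": 0, "dz": 0, "ax": 0, "ay": 0, "az": 0, "gripper": 0.4}

```text
t: 9.48
ee_pos: [0.5752, -0.0816, 0.053]
tcp_rot: [0.997, 0.068, -0.002, -0.035]
contact_force: [-0.3, 0.5, -0.3]
opening: 0.0512
```

```bash
python3 - <<'E'
from fit import *
from cell import robot
s=robot.sense();print(s['ee_pos'].round(4),s['contact_force'].round(2))
d=robot.get_image('side');fit(d,'side')
w=robot.get_image('wrist')['pixels']
C=np.zeros((500,800,3),np.uint8);C[:300,:480]=cv2.resize(w,(480,300));C[:480,480:]=cv2.resize(d['pixels'][140:260,310:390],(320,480))
cv2.imwrite('pics/c4.png',C[:,:,::-1])
E
```

```text
[ 0.5752 -0.0816  0.053 ] [-0.29  0.53 -0.29]
side tube 152 t -0.0006 0.175 h0 -0.0001 slope -0.098deg dz -0.0005 pitch 0.000 rms 0.0022
side rod 173 t -0.1753 -0.0365 h0 0.0016 slope 2.394deg dz -0.0095 pitch -3.990 rms 0.0024
```

View pics/c4.png

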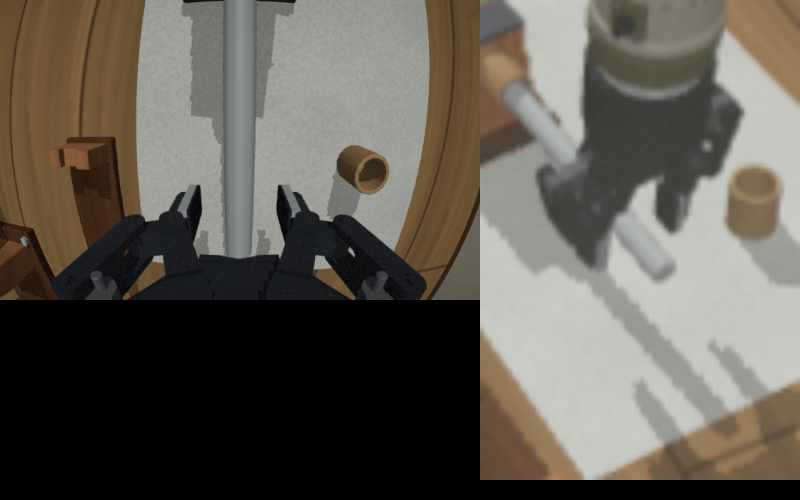

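The rod is centred between the open fingers near its tail (wrist crop: rod column 239, pads about 198 and 282). Its nose is still in the tube. Closing.

Request:
move_arm:
  series:
    - {"dx": 0, "dy": 0, "dz": 0, "ax": 0, "ay": 0, "az": 0, "gripper": 1}
    - {"dx": 0, "dy": 0, "dz": 0, "ax": 0, "ay": 0, "az": 0, "gripper": 1}
    - {"dx": 0, "dy": 0, "dz": 0, "ax": 0, "ay": 0, "az": 0, "gripper": 1}
    - {"dx": 0, "dy": 0, "dz": 0, "ax": 0, "ay": 0, "az": 0, "gripper": 1}
    - {"dx": 0, "dy": 0, "dz": 0, "ax": 0, "ay": 0, "az": 0, "gripper": 1}

```text
t: 10.2
ee_pos: [0.575, -0.0798, 0.0533]
tcp_rot: [0.997, 0.07, -0.002, -0.035]
contact_force: [0.5, 3.2, 1.6]
opening: 0.0161
```

```bash
python3 - <<'E'
from fit import *
from cell import robot
s=robot.sense();print(s['ee_pos'].round(4),s['contact_force'].round(2),s['wrist_torque'].round(3),s['opening'])
d=robot.get_image('side');W=cloud(d);hsv=cv2.cvtColor(d['pixels'],cv2.COLOR_RGB2HSV)
m0=np.array([.5555,.0525]);a=np.array([-.148,.989]);b=np.array([.989,.148]);t=(W[...,:2]-m0)@a;h=(W[...,:2]-m0)@b
m=(abs(h)<.02)&(hsv[...,1]<60)&(hsv[...,2]>100)&(W[...,2]>.04)
for lo in np.arange(-.18,0,.01):
    k=m&(t>=lo)&(t<lo+.01)
    if k.sum()>3: print(lo.round(2),k.sum(),np.percentile(W[...,2][k],90).round(4),np.median(h[k]).round(4))
E
```

```text
[ 0.575  -0.0798  0.0533] [0.48 3.17 1.57] [ 0.53   0.029 -0.03 ] 0.016064913503751915
-0.18 115 0.5328 -0.0031
-0.17 78 0.5488 -0.0016
-0.16 82 0.5503 -0.0011
-0.15 116 0.5513 -0.0053
-0.14 64 0.5512 0.0095
-0.13 81 0.5524 0.0051
-0.12 77 0.5579 -0.009
-0.11 26 0.5585 -0.0103
-0.1 13 0.5576 -0.0083
-0.08 6 0.0807 -0.0061
-0.07 17 0.0828 -0.0042
-0.06 25 0.0827 -0.0047
-0.05 20 0.0832 -0.0025
-0.04 19 0.0842 -0.0047
-0.03 21 0.086 -0.0044
-0.02 23 0.0862 -0.0037
-0.01 20 0.0867 -0.0031
```

Request:
move_arm:
  series:
    - {"dx": 0, "dy": 0, "dz": -0.0027, "ax": -1, "ay": 0, "az": 0, "gripper": 1}
    - {"dx": 0, "dy": 0, "dz": -0.0027, "ax": -1, "ay": 0, "az": 0, "gripper": 1}
    - {"dx": 0, "dy": 0, "dz": -0.0027, "ax": -1, "ay": 0, "az": 0, "gripper": 1}
    - {"dx": 0, "dy": 0, "dz": -0.0027, "ax": -1, "ay": 0, "az": 0, "gripper": 1}
    - {"dx": 0, "dy": 0, "dz": 0, "ax": 0, "ay": 0, "az": 0, "gripper": 1}

```text
t: 10.88
ee_pos: [0.5752, -0.0809, 0.0644]
tcp_rot: [0.998, 0.07, 0.0, 0.001]
contact_force: [-0.4, -0.3, -2.5]
opening: 0.0161
```

```bash
python3 - <<'E'
from fit import *
from cell import robot
s=robot.sense();print(s['ee_pos'].round(4),s['contact_force'].round(2),s['wrist_torque'].round(3),s['opening'])
from scipy.spatial.transform import Rotation as R
print(R.from_quat(s['tcp_rot']).as_matrix().round(4))
E
```

```text
[ 0.5752 -0.0809  0.0644] [-0.38 -0.29 -2.54] [-0.198 -0.039  0.019] 0.016053501034869924
[[ 9.903e-01  1.392e-01  5.000e-04]
 [ 1.392e-01 -9.903e-01 -1.100e-03]
 [ 3.000e-04  1.200e-03 -1.000e+00]]
```

Request:
move_arm:
  series:
    - {"dx": 0, "dy": -0.004, "dz": 0, "ax": 0, "ay": 0, "az": 0, "gripper": 1}
    - {"dx": 0, "dy": -0.004, "dz": 0, "ax": 0, "ay": 0, "az": 0, "gripper": 1}
    - {"dx": 0, "dy": -0.004, "dz": 0, "ax": 0, "ay": 0, "az": 0, "gripper": 1}
    - {"dx": 0, "dy": -0.004, "dz": 0, "ax": 0, "ay": 0, "az": 0, "gripper": 1}
    - {"dx": 0, "dy": -0.004, "dz": 0, "ax": 0, "ay": 0, "az": 0, "gripper": 1}

```text
t: 11.5
ee_pos: [0.5723, -0.0608, 0.0641]
tcp_rot: [0.998, 0.07, 0.0, 0.0]
contact_force: [0.8, -2.1, -1.5]
opening: 0.0159
```

Request:
move_arm:
  series:
    - {"dx": 0, "dy": -0.003, "dz": 0, "ax": 0, "ay": 0, "az": 0, "gripper": 1}
    - {"dx": 0, "dy": -0.003, "dz": 0, "ax": 0, "ay": 0, "az": 0, "gripper": 1}
    - {"dx": 0, "dy": -0.003, "dz": 0, "ax": 0, "ay": 0, "az": 0, "gripper": 1}
    - {"dx": 0, "dy": -0.003, "dz": 0, "ax": 0, "ay": 0, "az": 0, "gripper": 1}
    - {"dx": 0, "dy": -0.003, "dz": 0, "ax": 0, "ay": 0, "az": 0, "gripper": 1}

```text
t: 12.12
ee_pos: [0.5712, -0.0479, 0.0647]
tcp_rot: [0.998, 0.069, 0.001, 0.002]
contact_force: [1.2, -7.1, -1.5]
opening: 0.0162
```

```bash
cat > s.py <<'E'
from cell import robot
s=robot.sense();f=s['contact_force']
import numpy as np
a=np.array([-.14,.99,0]);t=(s['ee_pos'][:2]-[.5555,.0525])@a[:2]
print('nose depth mm %.1f'%(1000*(t+.200)),'axial %.2f'%(f@a),'F',f.round(2),'M',s['wrist_torque'].round(2),s['opening'].round(4))
E
python3 s.py
```

```text
Traceback (most recent call last):
  File "s.py", line 5, in <module>
    print('nose depth mm %.1f'%(1000*(t+.200)),'axial %.2f'%(f@a),'F',f.round(2),'M',s['wrist_torque'].round(2),s['opening'].round(4))
                                                                                                                ^^^^^^^^^^^^^^^^^^
AttributeError: 'float' object has no attribute 'round'
```

```bash
sed -i "s/,s\['opening'\].round(4)//" s.py; python3 s.py
```

```text
nose depth mm 98.4 axial -7.16 F [ 1.17 -7.07 -1.51] M [-1.52 -0.14 -0.01]
```

Request:
move_arm:
  series:
    - {"dx": 0, "dy": -0.003, "dz": 0, "ax": 0, "ay": 0, "az": 0, "gripper": 1}
    - {"dx": 0, "dy": -0.003, "dz": 0, "ax": 0, "ay": 0, "az": 0, "gripper": 1}
    - {"dx": 0, "dy": -0.003, "dz": 0, "ax": 0, "ay": 0, "az": 0, "gripper": 1}
    - {"dx": 0, "dy": -0.003, "dz": 0, "ax": 0, "ay": 0, "az": 0, "gripper": 1}
    - {"dx": 0, "dy": -0.003, "dz": 0, "ax": 0, "ay": 0, "az": 0, "gripper": 1}

```text
t: 12.75
ee_pos: [0.5692, -0.0332, 0.0647]
tcp_rot: [0.998, 0.069, 0.001, 0.002]
contact_force: [1.0, -7.6, 0.2]
opening: 0.0157
```

```bash
python3 s.py
```

```text
nose depth mm 113.3 axial -7.69 F [ 1.   -7.63  0.21] M [-1.61 -0.13 -0.01]
```

Request:
move_arm:
  series:
    - {"dx": 0, "dy": -0.002, "dz": 0, "ax": 0, "ay": 0, "az": 0, "gripper": 1}
    - {"dx": 0, "dy": -0.002, "dz": 0, "ax": 0, "ay": 0, "az": 0, "gripper": 1}
    - {"dx": 0, "dy": -0.002, "dz": 0, "ax": 0, "ay": 0, "az": 0, "gripper": 1}
    - {"dx": 0, "dy": -0.002, "dz": 0, "ax": 0, "ay": 0, "az": 0, "gripper": 1}
    - {"dx": 0, "dy": -0.002, "dz": 0, "ax": 0, "ay": 0, "az": 0, "gripper": 1}

```text
t: 13.38
ee_pos: [0.5678, -0.0232, 0.0647]
tcp_rot: [0.998, 0.069, 0.001, 0.002]
contact_force: [1.1, -8.4, -0.3]
opening: 0.0159
```

Request:
move_arm:
  series:
    - {"dx": 0, "dy": -0.0007, "dz": 0, "ax": 0, "ay": 0, "az": 0, "gripper": 1}
    - {"dx": 0, "dy": -0.0007, "dz": 0, "ax": 0, "ay": 0, "az": 0, "gripper": 1}
    - {"dx": 0, "dy": -0.0006, "dz": 0, "ax": 0, "ay": 0, "az": 0, "gripper": 1}
    - {"dx": 0, "dy": -0.0005, "dz": 0, "ax": 0, "ay": 0, "az": 0, "gripper": 1}
    - {"dx": 0, "dy": -0.0005, "dz": 0, "ax": 0, "ay": 0, "az": 0, "gripper": 1}

```text
t: 14.0
ee_pos: [0.5673, -0.0203, 0.0647]
tcp_rot: [0.998, 0.069, 0.001, 0.002]
contact_force: [0.6, -7.3, 0.1]
opening: 0.0161
```

```bash
python3 s.py
```

```text
nose depth mm 126.2 axial -7.32 F [ 0.62 -7.31  0.09] M [-1.57 -0.2   0.  ]
```

Request:
move_arm:
  series:
    - {"dx": 0, "dy": -0.0006, "dz": 0, "ax": 0, "ay": 0, "az": 0, "gripper": 1}
    - {"dx": 0, "dy": -0.0006, "dz": 0, "ax": 0, "ay": 0, "az": 0, "gripper": 1}
    - {"dx": 0, "dy": -0.0006, "dz": 0, "ax": 0, "ay": 0, "az": 0, "gripper": 1}
    - {"dx": 0, "dy": -0.0006, "dz": 0, "ax": 0, "ay": 0, "az": 0, "gripper": 1}
    - {"dx": 0, "dy": -0.0006, "dz": 0, "ax": 0, "ay": 0, "az": 0, "gripper": 1}

```text
t: 14.62
ee_pos: [0.5669, -0.0173, 0.0647]
tcp_rot: [0.998, 0.069, 0.001, 0.002]
contact_force: [-0.0, -7.5, -0.6]
opening: 0.016
```

Request:
move_arm:
  series:
    - {"dx": 0, "dy": -0.0006, "dz": 0, "ax": 0, "ay": 0, "az": 0, "gripper": 1}
    - {"dx": 0, "dy": -0.0006, "dz": 0, "ax": 0, "ay": 0, "az": 0, "gripper": 1}
    - {"dx": 0, "dy": -0.0006, "dz": 0, "ax": 0, "ay": 0, "az": 0, "gripper": 1}
    - {"dx": 0, "dy": -0.0006, "dz": 0, "ax": 0, "ay": 0, "az": 0, "gripper": 1}
    - {"dx": 0, "dy": -0.0006, "dz": 0, "ax": 0, "ay": 0, "az": 0, "gripper": 1}

```text
t: 15.25
ee_pos: [0.5665, -0.0144, 0.0647]
tcp_rot: [0.998, 0.069, 0.001, 0.002]
contact_force: [1.6, -8.5, -0.4]
opening: 0.0159
```

Request:
move_arm:
  series:
    - {"dx": 0, "dy": -0.0006, "dz": 0, "ax": 0, "ay": 0, "az": 0, "gripper": 1}
    - {"dx": 0, "dy": -0.0006, "dz": 0, "ax": 0, "ay": 0, "az": 0, "gripper": 1}
    - {"dx": 0, "dy": -0.0006, "dz": 0, "ax": 0, "ay": 0, "az": 0, "gripper": 1}
    - {"dx": 0, "dy": -0.0006, "dz": 0, "ax": 0, "ay": 0, "az": 0, "gripper": 1}
    - {"dx": 0, "dy": -0.0006, "dz": 0, "ax": 0, "ay": 0, "az": 0, "gripper": 1}

```text
t: 15.88
ee_pos: [0.5661, -0.0114, 0.0647]
tcp_rot: [0.998, 0.069, 0.001, 0.002]
contact_force: [1.0, -7.5, -0.8]
opening: 0.0159
```

Request:
move_arm:
  series:
    - {"dx": 0, "dy": -0.0006, "dz": 0, "ax": 0, "ay": 0, "az": 0, "gripper": 1}
    - {"dx": 0, "dy": -0.0006, "dz": 0, "ax": 0, "ay": 0, "az": 0, "gripper": 1}
    - {"dx": 0, "dy": -0.0006, "dz": 0, "ax": 0, "ay": 0, "az": 0, "gripper": 1}
    - {"dx": 0, "dy": -0.0006, "dz": 0, "ax": 0, "ay": 0, "az": 0, "gripper": 1}
    - {"dx": 0, "dy": -0.0006, "dz": 0, "ax": 0, "ay": 0, "az": 0, "gripper": 1}

```text
t: 16.5
ee_pos: [0.5657, -0.0084, 0.0647]
tcp_rot: [0.998, 0.069, 0.001, 0.002]
contact_force: [1.6, -7.9, -0.6]
opening: 0.0159
```

Request:
move_arm:
  series:
    - {"dx": 0, "dy": -0.0006, "dz": 0, "ax": 0, "ay": 0, "az": 0, "gripper": 1}
    - {"dx": 0, "dy": -0.0006, "dz": 0, "ax": 0, "ay": 0, "az": 0, "gripper": 1}
    - {"dx": 0, "dy": -0.0006, "dz": 0, "ax": 0, "ay": 0, "az": 0, "gripper": 1}
    - {"dx": 0, "dy": -0.0006, "dz": 0, "ax": 0, "ay": 0, "az": 0, "gripper": 1}
    - {"dx": 0, "dy": -0.0006, "dz": 0, "ax": 0, "ay": 0, "az": 0, "gripper": 1}

```text
t: 17.12
ee_pos: [0.5653, -0.0054, 0.0647]
tcp_rot: [0.998, 0.069, 0.001, 0.002]
contact_force: [1.3, -7.2, -0.0]
opening: 0.0159
```

Request:
move_arm:
  series:
    - {"dx": 0, "dy": -0.0006, "dz": 0, "ax": 0, "ay": 0, "az": 0, "gripper": 1}
    - {"dx": 0, "dy": -0.0006, "dz": 0, "ax": 0, "ay": 0, "az": 0, "gripper": 1}
    - {"dx": 0, "dy": -0.0006, "dz": 0, "ax": 0, "ay": 0, "az": 0, "gripper": 1}
    - {"dx": 0, "dy": -0.0006, "dz": 0, "ax": 0, "ay": 0, "az": 0, "gripper": 1}
    - {"dx": 0, "dy": -0.0006, "dz": 0, "ax": 0, "ay": 0, "az": 0, "gripper": 1}

```text
t: 17.75
ee_pos: [0.5649, -0.0025, 0.0647]
tcp_rot: [0.998, 0.069, 0.001, 0.002]
contact_force: [0.8, -7.3, -0.7]
opening: 0.016
```

Request:
move_arm:
  series:
    - {"dx": 0, "dy": -0.0006, "dz": 0, "ax": 0, "ay": 0, "az": 0, "gripper": 1}
    - {"dx": 0, "dy": -0.0006, "dz": 0, "ax": 0, "ay": 0, "az": 0, "gripper": 1}
    - {"dx": 0, "dy": -0.0006, "dz": 0, "ax": 0, "ay": 0, "az": 0, "gripper": 1}
    - {"dx": 0, "dy": -0.0006, "dz": 0, "ax": 0, "ay": 0, "az": 0, "gripper": 1}
    - {"dx": 0, "dy": -0.0006, "dz": 0, "ax": 0, "ay": 0, "az": 0, "gripper": 1}

```text
t: 18.38
ee_pos: [0.5644, 0.0005, 0.0647]
tcp_rot: [0.998, 0.069, 0.001, 0.002]
contact_force: [0.4, -8.9, -0.4]
opening: 0.0157
```

Request:
move_arm:
  series:
    - {"dx": 0, "dy": -0.0005, "dz": 0, "ax": 0, "ay": 0, "az": 0, "gripper": 1}
    - {"dx": 0, "dy": -0.0005, "dz": 0, "ax": 0, "ay": 0, "az": 0, "gripper": 1}
    - {"dx": 0, "dy": -0.0005, "dz": 0, "ax": 0, "ay": 0, "az": 0, "gripper": 1}
    - {"dx": 0, "dy": -0.0005, "dz": 0, "ax": 0, "ay": 0, "az": 0, "gripper": 1}
    - {"dx": 0, "dy": -0.0005, "dz": 0, "ax": 0, "ay": 0, "az": 0, "gripper": 1}

```text
t: 19.0
ee_pos: [0.5641, 0.003, 0.0647]
tcp_rot: [0.998, 0.069, 0.001, 0.002]
contact_force: [0.2, -7.4, -0.4]
opening: 0.0158
```

Request:
move_arm:
  series:
    - {"dx": 0, "dy": -0.0005, "dz": 0, "ax": 0, "ay": 0, "az": 0, "gripper": 1}
    - {"dx": 0, "dy": -0.0005, "dz": 0, "ax": 0, "ay": 0, "az": 0, "gripper": 1}
    - {"dx": 0, "dy": -0.0005, "dz": 0, "ax": 0, "ay": 0, "az": 0, "gripper": 1}
    - {"dx": 0, "dy": -0.0005, "dz": 0, "ax": 0, "ay": 0, "az": 0, "gripper": 1}
    - {"dx": 0, "dy": -0.0005, "dz": 0, "ax": 0, "ay": 0, "az": 0, "gripper": 1}

```text
t: 19.62
ee_pos: [0.5639, 0.0046, 0.0647]
tcp_rot: [0.998, 0.069, 0.001, 0.003]
contact_force: [1.2, -12.1, -0.7]
opening: 0.0156
```

Contact: force rose from about 7.5 N to 12.1 N and the advance lagged. I'll go on gently, aiming for drag 7.5 + 8 + 4.5 = 20 N and cross-checking with travel.

Request:
move_arm:
  series:
    - {"dx": 0, "dy": -0.0003, "dz": 0, "ax": 0, "ay": 0, "az": 0, "gripper": 1}
    - {"dx": 0, "dy": -0.0003, "dz": 0, "ax": 0, "ay": 0, "az": 0, "gripper": 1}
    - {"dx": 0, "dy": -0.0002, "dz": 0, "ax": 0, "ay": 0, "az": 0, "gripper": 1}
    - {"dx": 0, "dy": -0.0002, "dz": 0, "ax": 0, "ay": 0, "az": 0, "gripper": 1}
    - {"dx": 0, "dy": 0, "dz": 0, "ax": 0, "ay": 0, "az": 0, "gripper": 1}

```text
t: 20.25
ee_pos: [0.5639, 0.0046, 0.0647]
tcp_rot: [0.998, 0.068, 0.001, 0.004]
contact_force: [1.3, -13.7, -1.2]
opening: 0.0163
```

```bash
python3 s.py; python3 -c "
from cell import robot
print(robot.sense()['ee_pos'],robot.sense()['tcp_rot'])"
```

```text
nose depth mm 151.4 axial -13.78 F [  1.31 -13.74  -1.18] M [-2.71 -0.24  0.13]
[0.56388142 0.00463651 0.06471566] [9.97653936e-01 6.83587284e-02 8.18074222e-04 3.61088447e-03]
```

Request:
move_arm:
  series:
    - {"dx": 0, "dy": -0.0005, "dz": 0, "ax": 0, "ay": 0, "az": 0, "gripper": 1}
    - {"dx": 0, "dy": -0.0005, "dz": 0, "ax": 0, "ay": 0, "az": 0, "gripper": 1}
    - {"dx": 0, "dy": -0.0005, "dz": 0, "ax": 0, "ay": 0, "az": 0, "gripper": 1}
    - {"dx": 0, "dy": -0.0005, "dz": 0, "ax": 0, "ay": 0, "az": 0, "gripper": 1}
    - {"dx": 0, "dy": 0, "dz": 0, "ax": 0, "ay": 0, "az": 0, "gripper": 1}

```text
t: 20.88
ee_pos: [0.5637, 0.0059, 0.0647]
tcp_rot: [0.998, 0.068, 0.001, 0.004]
contact_force: [1.0, -16.4, -2.0]
opening: 0.0162
```

```bash
python3 s.py; python3 -c "
from cell import robot
print(robot.sense()['ee_pos'],robot.sense()['tcp_rot'])"
```

```text
nose depth mm 152.7 axial -16.39 F [  0.96 -16.42  -2.04] M [-3.2  -0.33  0.13]
[0.56373998 0.0058788  0.06474655] [9.97670235e-01 6.80792853e-02 8.47649955e-04 4.31221040e-03]
```

Request:
move_arm:
  series:
    - {"dx": 0, "dy": -0.0004, "dz": 0, "ax": 0, "ay": 0, "az": 0, "gripper": 1}
    - {"dx": 0, "dy": -0.0004, "dz": 0, "ax": 0, "ay": 0, "az": 0, "gripper": 1}
    - {"dx": 0, "dy": -0.0004, "dz": 0, "ax": 0, "ay": 0, "az": 0, "gripper": 1}
    - {"dx": 0, "dy": -0.0003, "dz": 0, "ax": 0, "ay": 0, "az": 0, "gripper": 1}
    - {"dx": 0, "dy": 0, "dz": 0, "ax": 0, "ay": 0, "az": 0, "gripper": 1}

```text
t: 21.5
ee_pos: [0.5636, 0.0069, 0.0647]
tcp_rot: [0.998, 0.068, 0.001, 0.005]
contact_force: [1.6, -17.8, -1.1]
opening: 0.0155
```

```bash
python3 s.py; python3 -c "
from cell import robot
print(robot.sense()['ee_pos'],robot.sense()['tcp_rot'])"
```

```text
nose depth mm 153.8 axial -17.81 F [  1.59 -17.76  -1.13] M [-3.46 -0.34  0.14]
[0.56357387 0.00693632 0.06471947] [9.97678734e-01 6.79288245e-02 8.12856162e-04 4.70722725e-03]
```

Request:
move_arm:
  series:
    - {"dx": 0, "dy": -0.0004, "dz": 0, "ax": 0, "ay": 0, "az": 0, "gripper": 1}
    - {"dx": 0, "dy": -0.0004, "dz": 0, "ax": 0, "ay": 0, "az": 0, "gripper": 1}
    - {"dx": 0, "dy": -0.0003, "dz": 0, "ax": 0, "ay": 0, "az": 0, "gripper": 1}
    - {"dx": 0, "dy": 0, "dz": 0, "ax": 0, "ay": 0, "az": 0, "gripper": 1}
    - {"dx": 0, "dy": 0, "dz": 0, "ax": 0, "ay": 0, "az": 0, "gripper": 1}

```text
t: 22.12
ee_pos: [0.5635, 0.0077, 0.0648]
tcp_rot: [0.998, 0.068, 0.001, 0.005]
contact_force: [1.3, -19.3, -1.0]
opening: 0.0158
```

```bash
python3 s.py; python3 - <<'E'
from cell import robot
import numpy as np
print(robot.sense()['ee_pos'],robot.sense()['tcp_rot'])
F=[]
for i in range(6):
    robot.get_image('wrist');s=robot.sense();F.append([*s['contact_force'],s['wrist_torque'][0],s['ee_pos'][1]*1000])
print(np.mean(F,0).round(2),np.std(F,0).round(2))
E
```

```text
nose depth mm 154.5 axial -19.28 F [  1.25 -19.3   -0.96] M [-3.68 -0.37  0.16]
[0.56352124 0.00771691 0.06475164] [9.97684058e-01 6.78287851e-02 8.84655477e-04 4.99940783e-03]
[  1.66 -18.83  -2.21  -3.67   7.71] [0.3  0.41 0.33 0.03 0.01]
```

Request:
move_arm:
  series:
    - {"dx": 0, "dy": -0.0003, "dz": 0, "ax": 0, "ay": 0, "az": 0, "gripper": 1}
    - {"dx": 0, "dy": -0.0003, "dz": 0, "ax": 0, "ay": 0, "az": 0, "gripper": 1}
    - {"dx": 0, "dy": 0, "dz": 0, "ax": 0, "ay": 0, "az": 0, "gripper": 1}
    - {"dx": 0, "dy": 0, "dz": 0, "ax": 0, "ay": 0, "az": 0, "gripper": 1}

```text
t: 22.92
ee_pos: [0.5635, 0.0081, 0.0647]
tcp_rot: [0.998, 0.068, 0.001, 0.005]
contact_force: [1.6, -18.6, -1.3]
opening: 0.0161
```

```bash
python3 s.py; python3 - <<'E'
from cell import robot
print(robot.sense()['ee_pos'])
E
```

```text
nose depth mm 154.9 axial -18.63 F [  1.57 -18.6   -1.29] M [-3.73 -0.37  0.13]
[0.56345477 0.00809639 0.06473914]
```

Both estimates bracket 3 mm (force about 2.5, travel about 3.4). I'll relax the push so opening the jaws shifts nothing, then let go and lift away.

Request:
move_arm:
  series:
    - {"dx": 0, "dy": 0.002, "dz": 0, "ax": 0, "ay": 0, "az": 0, "gripper": 1}
    - {"dx": 0, "dy": 0.002, "dz": 0, "ax": 0, "ay": 0, "az": 0, "gripper": 1}
    - {"dx": 0, "dy": 0, "dz": 0, "ax": 0, "ay": 0, "az": 0, "gripper": 1}

```text
t: 23.3
ee_pos: [0.5635, 0.008, 0.0647]
tcp_rot: [0.998, 0.069, 0.001, 0.001]
contact_force: [0.9, -6.4, -0.4]
opening: 0.0163
```

```bash
python3 s.py; python3 - <<'E'
from cell import robot
print(robot.sense()['ee_pos'])
E
```

```text
nose depth mm 154.9 axial -6.42 F [ 0.89 -6.36 -0.41] M [-1.4  -0.28 -0.02]
[0.56348165 0.00804001 0.06469568]
```

Request:
move_arm:
  series:
    - {"dx": 0, "dy": 0.0015, "dz": 0, "ax": 0, "ay": 0, "az": 0, "gripper": 1}
    - {"dx": 0, "dy": 0, "dz": 0, "ax": 0, "ay": 0, "az": 0, "gripper": 0.5}
    - {"dx": 0, "dy": 0, "dz": 0, "ax": 0, "ay": 0, "az": 0, "gripper": 0.4}
    - {"dx": 0, "dy": 0, "dz": 0, "ax": 0, "ay": 0, "az": 0, "gripper": 0.4}
    - {"dx": 0, "dy": 0, "dz": 0, "ax": 0, "ay": 0, "az": 0, "gripper": 0.4}

```text
t: 23.92
ee_pos: [0.5625, 0.0083, 0.064]
tcp_rot: [0.998, 0.07, -0.0, -0.0]
contact_force: [0.7, -0.0, 0.1]
opening: 0.0516
```

Request:
move_arm:
  series:
    - {"dx": 0, "dy": 0, "dz": -0.02, "ax": 0, "ay": 0, "az": 0, "gripper": 0.4}
    - {"dx": 0, "dy": 0, "dz": -0.04, "ax": 0, "ay": 0, "az": 0, "gripper": 0.4}
    - {"dx": 0, "dy": 0.02, "dz": -0.05, "ax": 0, "ay": 0, "az": 0, "gripper": 0.4}
    - {"dx": 0, "dy": 0.05, "dz": -0.04, "ax": 0, "ay": 0, "az": 0, "gripper": 0.4}
    - {"dx": 0, "dy": 0.05, "dz": 0, "ax": 0, "ay": 0, "az": 0, "gripper": 0.4}

```text
t: 24.55
ee_pos: [0.5815, -0.111, 0.2176]
tcp_rot: [0.998, 0.07, 0.004, 0.001]
contact_force: [0.4, 0.1, -1.1]
opening: 0.0512
```

Request:
move_arm:
  series:
    - {"dx": -0.06, "dy": 0.05, "dz": 0, "ax": 0, "ay": 0, "az": 0, "gripper": 0.4}
    - {"dx": -0.06, "dy": 0.03, "dz": 0, "ax": 0, "ay": 0, "az": 0, "gripper": 0.4}
    - {"dx": 0, "dy": 0, "dz": 0, "ax": 0, "ay": 0, "az": 0, "gripper": 0.4}
    - {"dx": 0, "dy": 0, "dz": 0, "ax": 0, "ay": 0, "az": 0, "gripper": 0.4}

```text
t: 25.05
ee_pos: [0.486, -0.1916, 0.2134]
tcp_rot: [0.998, 0.069, 0.001, 0.0]
contact_force: [0.9, -0.3, 0.2]
opening: 0.0512
```

```bash
python3 - <<'E'
from h import *
from cell import robot
s=robot.sense();print(s['t'],s['ee_pos'].round(4),s['contact_force'].round(2))
d=robot.get_image('side');t=robot.get_image('top')
W=cloud(d);hsv=cv2.cvtColor(d['pixels'],cv2.COLOR_RGB2HSV)
a=np.array([-.14,.99]);T=(W[...,:2]-[.5555,.0525])@a;h=(W[...,:2]-[.5555,.0525])@[.99,.14]
m=(abs(h)<.015)&(hsv[...,1]<60)&(hsv[...,2]>90)&(W[...,2]>.06)&(W[...,2]<.1)&(T<0)
print('rod outside from t=',T[m].min(),T[m].max(),m.sum())
C=np.zeros((560,800,3),np.uint8);C[:560,:400]=cv2.resize(d['pixels'][110:250,270:370],(400,560));C[:320,400:]=cv2.resize(t['pixels'][130:260,200:360],(400,320))
cv2.imwrite('pics/end.png',C[:,:,::-1])
E
```

```text
25.05 [ 0.486  -0.1916  0.2134] [ 0.86 -0.31  0.2 ]
rod outside from t= -0.08625956318806498 -0.08109680078666241 25
```

View pics/end.png

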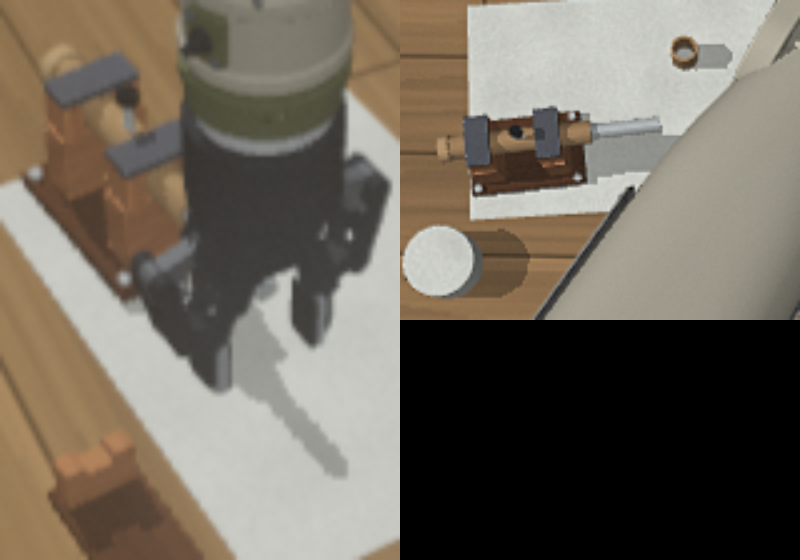

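Top crop: the rod sits in the tube with its tail protruding at (660,127), and the stub and roll look where they were. The side view gives about 85 mm protruding, so the nose is about 155 mm deep, which matches the arm. The gripper is clear.

```bash
python3 -c "
from cell import robot
print(robot.sense()['t'],robot.close_job())"
```

```text
the job is handed in; nothing more can be done
25.15 None
```

The rod is loaded in the smaller holder's tube and the plug has been pushed in by about 3 mm. I handed the job in at 25.2 s of robot time, and it returned no verdict.

**What I did:** I lifted the rod off its rest and pushed the nose about 65 mm into the tube. After letting go I took hold again about 80 mm nearer the tail, levelled the drooped rod and pushed on. The drag was steady at about 7.5 N, and the rod met the plug at about 151 mm. I eased the push off before opening the jaws, so letting go should not have moved the rod.

**Last checks:**
- **Plug travel:** my two estimates do not quite agree. The force and torque readings give about 2.5 mm, and the arm's travel since contact gives about 3.4 mm. Both are near the 3 mm wanted and well under the 6 mm limit.
- **Rod depth:** the last pictures show about 85 mm of rod outside the tube, so the nose is about 155 mm deep. That matches the arm's own reading.
- **Robot and bystanders:** the gripper is clear of everything, with no contact force. The stub looked untouched in the final top picture, and I saw no sign of contact with anything else. The jar and the label roll were not in that final crop, and I did not check them separately.

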